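# Lay two gearmotors across the wiring cradle

### The arm

A 6-joint arm with a two-finger parallel gripper is mounted at the origin on the work surface. World frame = base frame: x ahead of the robot, y to its left, z up, the work surface at z = 0. Lengths are in m, angles in rad, forces in N, time in s.
With the tool pointing down it reaches from about 0.375 to 0.825 m from the base axis. Payload 5.5 kg.
Tool frame: the origin (TCP) lies midway between the tips of the shut fingers; the grasp point (between the pads) lies 19 mm behind it; z points along the fingers, y is the line along which they close (so a half turn about z gives the same grasp; the last joint's range is limited). The gripper opens to 85 mm and grips with 20 to 120 N. Pads are 22 mm wide; open, the fingers measure 114 mm over their backs; the gripper's body (76 mm by 85 mm) begins 54 mm behind the grasp point. The pads swing forward as they close: fully open they stand 13 mm farther back than shut.
Start: joints at [-1.283, 0.314, -0.047, 1.21, 0, 1.571], TCP at [0.17, -0.575, 0.231] pointing down, gripper open.
Joint ranges: [-2.67, 2.67], [-0.69, 1.73], [-1.03, 1.25], [-2.08, 2.16], [-1.42, 1.45], [-3.14, 3.14]. Speed limits (rad/s): [2.39, 2.39, 3.01, 3.14, 3.14, 3.14].

### API

Orientations are given as [roll, pitch, yaw] about the fixed x, y, z axes, in that order (R = Rz(yaw) Ry(pitch) Rx(roll)).
In Python, from station import env, viewer, job_done gives the robot as it stands.
- The arm moves only by the tool move_arm, never from a script. Its argument "moves" is a list of rows, each a list of 7 numbers: the shift along the tool's x, y, z in units of 25 mm (1.0 is 25 mm), then the turn, a rotation vector about the tool's x, y, z in units of 5 degrees (1.0 is 5 degrees), then the closure, from 0 (fully open) to 1 (shut). A call has exactly 5 rows; each row shifts and turns the commanded pose from where the row before left it, along the tool's axes as they then stand; what a row does not reach is not made up. A row lasts 1/12 s, in which the tool goes at most 41.7 mm and 7.16 degrees, less where a joint would pass 70% of its speed; a pose out of reach is approached as far as the arm can. A call is refused whole if a number of a shift passes 1 or a number of a turn 1, either way. A call with a gripper value outside its range is refused whole. The fingers move at their own pace and stop on an object; the grip force is fixed at half the most. Time passes only in rows, so rows that do not move let the fingers close, or fill a call up. It gives the time, the measured TCP pose, the force, the opening and the grip force at its end, in the units of the state.
- env.observe(): the state, without advancing time (a new reading comes with each control period).
- viewer.snapshot(name): name is "scene" or "side" or "wrist"; returns a dict with "img" (420x560x3 uint8, red, green, blue), "fov_y" (degrees; the focal length in pixels is half the picture's height over the tangent of half this angle, whatever the lens; pixels are square), "cx", "cy" (the principal point, pixels), "dist_coeffs" ([k1, k2, p1, p2, k3] as OpenCV has them; the pictures are not rectified), "origin" and "attitude" of the camera in the world. Camera axes: x right, y up, looking along -z (the intrinsics and any distortion apply to the point x, -y, -z); pixel columns grow to the right and rows downward; lengths in m; the calibration is good to about 2 mm. A picture is of the moment at which its call begins. There is no depth.
- job_done(): hands the job in; it is judged then, once.
Trained networks look in the newest picture that a camera, given by its name, has taken for a name from the list of things; names that differ only in an ending like _2 or _b are one class to them, and where a whole thing is asked for, a point or a joint stands for the part that bears it (a point fixed in the world has none). Each returns a list of dicts, best first, with "p" (0 to 1); they miss things now and then, are a little off and sometimes report something else, mostly with a low value. They report only what shows in the picture. A call takes as long as a camera call. They do not tell look-alikes from the thing itself.
- viewer.boxes_of(label, camera): "rect" ([centre column, centre row, width, height] in pixels, round what is visible of it).
- viewer.mark_of(label, camera): "position" ([column, row] in pixels: a listed point, or the origin of a listed thing).
The state is a dict: "time_s": time; "joint_positions": joint angles; "joint_velocities": joint speeds; "joint_efforts": joint torques, N m; "position": TCP position; "tool_rot": TCP orientation; "contact_force": force on the tool from outside, world axes, zero at the start; "moment": the same for the moment, N m; "opening": finger opening in m; "grasp_force": force on a finger pad.
Only numpy, scipy, OpenCV 4.12 (cv2) and the standard library are available. Lean on these libraries where they do the work, as an engineer would, in place of code of your own. Each camera call takes 0.05 s, during which the arm holds its last target. There are 200 camera calls.

### The job

Get the two long round gearmotors ready for wiring: lay each one across both notched rails of the metal cradle, one motor in each pair of V-notches, about centred over the two rails, either way round. Lower them in rather than dropping them. The short motor and the flat gearmotor are not part of the job.

Things in the scene. Friction and masses are not known exactly. Their poses are not given: they have to be found in the camera images.
- motor_a: one of the two long motors: steel round motor, can 36 mm in diameter, 100 mm long, two thin dark bands, about 0.32 kg, lying on the table; a 6 mm shaft sticks out 15 mm at +x, small brass terminals (7 mm) at -x. Origin: on the axis at mid-can, 18 mm above the table at the start. x: along the axis towards the shaft; it can roll about x, so y and z mean nothing
- motor_b: the other long motor, identical: steel round motor, can 36 mm in diameter, 100 mm long, two thin dark bands, about 0.32 kg, lying on the table; a 6 mm shaft sticks out 15 mm at +x, small brass terminals (7 mm) at -x. Origin: on the axis at mid-can, 18 mm above the table at the start. x: along the axis towards the shaft; it can roll about x, so y and z mean nothing
- cradle: fixed; base 190 (x) by 92 mm (y), 8 mm thick; two rails along x, 12 mm thick, centred at y = -34 and +34 mm (56 mm free between), tops 46 mm above the table. Both have 90-degree V-notches, 48 mm wide, 24 mm deep, at x = -48 and +48 mm: two grooves along y. A long motor seated in one has its axis 47.5 mm above the table. Origin: centre of the underside, at table height; z up
Not all that is in view belongs to the job. What is shaped like the motor_a but blue or green is not meant.

How it is judged:
At the end, for the whole second after the job is handed in: Each long motor rests, released, across both rails in its own groove (either motor, either way round): middle within 10 mm of the groove's centre line and 15 mm of midway between the rails, axis 41 to 53.5 mm above the table and within 10 degrees of the groove (((x of motor_a in the frame of cradle between -0.058 and -0.038 m and y of motor_a in the frame of cradle between -0.015 and 0.015 m and z of motor_a in the frame of cradle between 0.041 and 0.0535 m and angle between the x axis of each of motor_a, motor_b and the y axis of cradle, either way round below 0.175 rad and x of motor_b in the frame of cradle between 0.038 and 0.058 m and y of motor_b in the frame of cradle between -0.015 and 0.015 m and z of motor_b in the frame of cradle between 0.041 and 0.0535 m) or (x of motor_a in the frame of cradle between 0.038 and 0.058 m and y of motor_a in the frame of cradle between -0.015 and 0.015 m and z of motor_a in the frame of cradle between 0.041 and 0.0535 m and angle between the x axis of each of motor_a, motor_b and the y axis of cradle, either way round below 0.175 rad and x of motor_b in the frame of cradle between -0.058 and -0.038 m and y of motor_b in the frame of cradle between -0.015 and 0.015 m and z of motor_b in the frame of cradle between 0.041 and 0.0535 m)) and linear speed of each of motor_a, motor_b below 0.02 m/s and angular speed of each of motor_a, motor_b below 0.3 rad/s); the robot touches nothing.
It fails at once if one long motor is dropped: it falls free of the fingers faster than 0.7 m/s (a fall of about 25 mm) (linear speed of motor_a above 0.7 m/s and contact force between the fingers and motor_a below 0.05 N).
It fails at once if the other long motor is dropped: it falls free of the fingers faster than 0.7 m/s (a fall of about 25 mm) (linear speed of motor_b above 0.7 m/s and contact force between the fingers and motor_b below 0.05 N).
It also fails if it takes over 54 s, if anything falls off the work surface, if the arm or the gripper's body presses on something with over 40 N, if the wrist force passes 120 N, or if a joint passes its speed limit or range.

## Working session

There is one attempt and no reset: what is moved stays moved. The work goes in short steps, Python scripts to look and compute and a tool call to move; the robot and the scene stay as the last step left them, time stands still between calls to the robot, and variables do not carry over. Pictures are saved under pics/ and viewed, at most 10 in all, crops included, and the job is handed in when it is done.

Besides the shell and the picture viewer there is one more tool, called after "Emit:" by a JSON object that holds its "api" and its "payload". move_arm: Moves the arm, as the interface text tells. Its arguments: {"type":"object","properties":{"moves":{"type":"array"}},"required":["moves"]}

```bash
mkdir -p pics; ls; cat > h.py <<'E'
import numpy as np, cv2
from station import env, viewer, job_done
def snap(n):
    s=viewer.snapshot(n); return s
def K(s):
    f=s['img'].shape[0]/2/np.tan(np.radians(s['fov_y'])/2)
    return np.array([[f,0,s['cx']],[0,f,s['cy']],[0,0,1.]])
def ray(s,uv):
    p=cv2.undistortPoints(np.array([[uv]],float),K(s),np.array(s['dist_coeffs'],float))[0,0]
    R=att(s); return np.array(s['origin']),R@np.array([p[0],-p[1],-1.])
def att(s):
    a=np.array(s['attitude'],float)
    if a.shape==(3,3): return a
    from scipy.spatial.transform import Rotation as Ro
    return Ro.from_euler('xyz',a).as_matrix() if a.size==3 else Ro.from_quat(a).as_matrix()
def onz(s,uv,z):
    o,d=ray(s,uv); return o+d*(z-o[2])/d[2]
def proj(s,P):
    P=np.atleast_2d(P); c=(P-np.array(s['origin']))@att(s)
    c=c*[1,-1,-1]
    return cv2.projectPoints(c.reshape(-1,1,3),np.zeros(3),np.zeros(3),K(s),np.array(s['dist_coeffs'],float))[0][:,0]
def save(s,n): cv2.imwrite(f'pics/{n}.png',s['img'][:,:,::-1])
E
python3 - <<'E'
from h import *
print(env.observe())
for c in ['scene','side']:
    s=snap(c); save(s,c+'0'); print(c,{k:v for k,v in s.items() if k!='img'})
    for l in ['motor_a','cradle']:
        for b in viewer.boxes_of(l,c): print(l,b)
        for b in viewer.mark_of(l,c): print(l,b, onz(s,b['position'],.018 if l=='motor_a' else 0))
E
```

```text
pics
{'time_s': 0.0, 'joint_positions': array([-1.28298661e+00,  3.14218623e-01, -4.80691828e-02,  1.21020255e+00,
        9.42001801e-06,  1.57078701e+00]), 'joint_velocities': array([ 6.24358498e-04,  1.49090896e-04, -1.90662512e-03, -5.05205929e-05,
        1.23522988e-03, -7.86552859e-04]), 'joint_efforts': array([-3.58766520e-03, -5.39589679e+01,  3.39748907e+01,  1.92556152e-02,
       -5.85029829e-04, -2.38329164e-06]), 'position': array([ 0.17015143, -0.57476859,  0.23044334]), 'tool_rot': array([-3.13989863e+00, -9.43578896e-06,  2.87819018e-01]), 'contact_force': array([-0.63465184,  0.19952506, -0.16832754]), 'moment': array([ 0.01362371, -0.03026636,  0.01821976]), 'grasp_force': 0.0, 'opening': 0.08529034654697519}
scene {'fov_y': 49.32099223791683, 'cx': 278.58235736796513, 'cy': 210.79173617709853, 'dist_coeffs': array([0.00609413, 0.        , 0.        , 0.        , 0.        ]), 'origin': array([ 1.1882355 , -0.09514216,  0.95718213]), 'attitude': array([0.61628101, 0.01123234, 1.51731686])}
motor_a {'rect': [399.2, 283.8, 55.5, 18.9], 'p': 0.86}
motor_a {'rect': [20
[... 1430 characters left out ...]
t': [325.5, 218.9, 52.2, 25.9], 'p': 0.59}
motor_a {'position': [245.5, 184.2], 'p': 0.95} [0.43263355 0.03282368 0.018     ]
motor_a {'position': [228.6, 298.6], 'p': 0.82} [ 0.41528407 -0.2661745   0.018     ]
motor_a {'position': [369.3, 366.6], 'p': 0.77} [ 0.65841539 -0.39971457  0.018     ]
motor_a {'position': [205.6, 128.9], 'p': 0.71} [0.3236328  0.22973665 0.018     ]
motor_a {'position': [373.5, 138.7], 'p': 0.7} [0.73938956 0.19452591 0.018     ]
motor_a {'position': [326.2, 218.3], 'p': 0.56} [ 0.60628556 -0.06822361  0.018     ]
cradle {'rect': [295.6, 147.3, 81.9, 37.5], 'p': 0.66}
cradle {'position': [294.1, 154.8], 'p': 0.62} [ 5.43685328e-01  1.53322112e-01 -1.11022302e-16]
```

```bash
python3 - <<'E'
import cv2
for c,(x0,y0,x1,y1) in {'scene':(100,110,450,330),'side':(170,90,450,410)}.items():
    i=cv2.imread(f'pics/{c}0.png')[y0:y1,x0:x1]; k=min(800/i.shape[1],600/i.shape[0])
    cv2.imwrite(f'pics/{c}0z.png',cv2.resize(i,None,fx=k,fy=k,interpolation=cv2.INTER_CUBIC)); print(k)
E
```

```text
2.2857142857142856
1.875
```

View pics/scene0z.png

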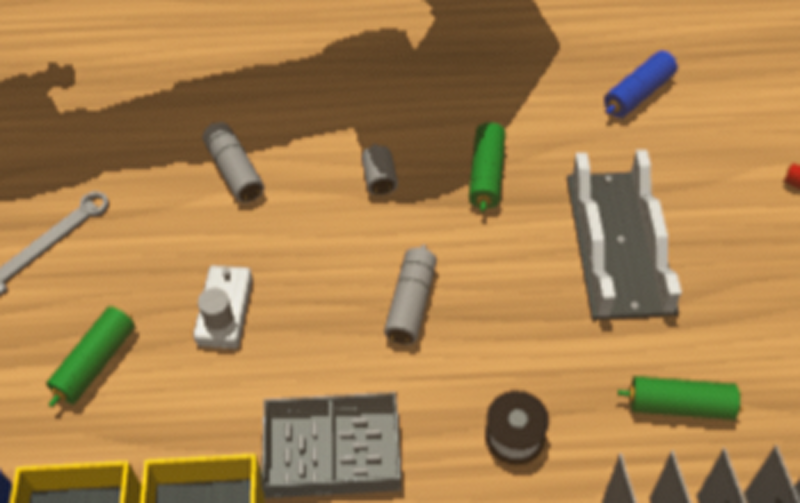

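View pics/side0z.png

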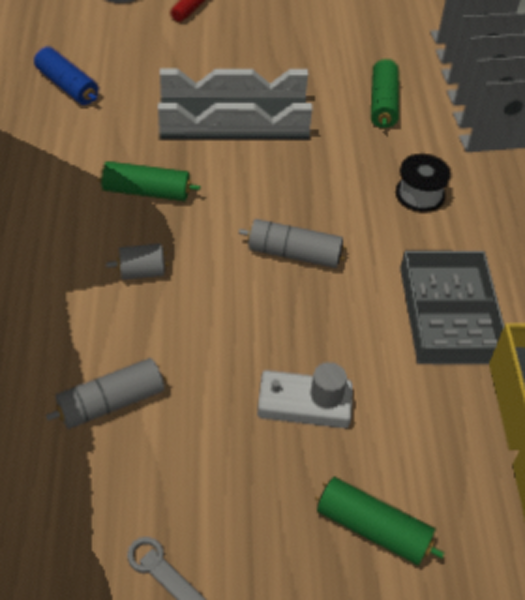

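Two long steel motors are at scene px (203,181) and (280,238), which is side (228,300) and (326,219). Both are grey and banded at full length, so they fit. The grey one at scene (265,184) is the short motor, (198,245) is the flat gearmotor, and the green and blue ones are look-alikes. The crops above confirm this. Next I get the axes and the cradle pose.

```bash
python3 - <<'E'
from h import *
from scipy.optimize import least_squares
S={'scene':(snap('scene'),100,110,2.2857),'side':(snap('side'),170,90,1.875)}
def pix(c,u,v): s,x,y,k=S[c]; return (x+u/k,y+v/k)
for n,c,a,b in [('M1','scene',(218,133),(250,190)),('M1','side',(68,405),(156,377)),('M2','scene',(421,258),(403,334)),('M2','side',(256,236),(337,250))]:
    A=onz(S[c][0],pix(c,*a),.018);B=onz(S[c][0],pix(c,*b),.018);d=B-A
    print(n,c,(A+B)[:2]/2,np.linalg.norm(d),np.degrees(np.arctan2(d[1],d[0])))
# cradle rail/ base corners (cradle frame) vs crop pixels
pts=[('side',(160,138),(-.095,-.046,0)),('side',(311,138),(.095,-.046,0)),('side',(159,104),(-.095,-.040,.046)),('side',(311,104),(.095,-.040,.046)),
('scene',(596,320),(.095,-.046,0)),('scene',(679,314),(.095,.046,0)),('side',(160,70),(-.095,.040,.046)),('side',(307,70),(.095,.040,.046)),('scene',(583,153),(-.095,-.034,.046)),('scene',(643,151),(-.095,.034,.046)),
('scene',(608,279),(.095,-.034,.046)),('scene',(673,275),(.095,.034,.046))]
def r(p):
    out=[]
    for c,uv,P in pts:
        cs,sn=np.cos(p[2]),np.sin(p[2]);W=[p[0]+cs*P[0]-sn*P[1],p[1]+sn*P[0]+cs*P[1],P[2]]
        out+=list(proj(S[c][0],W)[0]-pix(c,*uv))
    return np.array(out)
f=least_squares(r,[.54,.16,0],loss='soft_l1');print(f.x,np.degrees(f.x[2]));print(r(f.x).reshape(-1,2).round(1).tolist())
E
```

```text
M1 scene [ 0.41252678 -0.26653979] 0.0965278073220256 24.92930984860463
M1 side [ 0.41780329 -0.26587451] 0.09010192067233413 21.256047196206367
M2 scene [ 0.60708919 -0.07033583] 0.09583946044360456 -14.60946495836668
M2 side [ 0.60987971 -0.0717966 ] 0.09154448592813566 -12.95625510268613
[ 5.44005419e-01  1.64975188e-01 -2.95154689e-04] -0.016911117985530175
[[-0.9, 0.6], [-1.4, 1.0], [-0.9, 2.2], [0.1, 2.6], [-1.2, 0.2], [0.4, 0.9], [-0.2, -1.1], [-0.3, -0.7], [0.0, 0.1], [0.1, -0.3], [1.3, 7.9], [1.9, 8.2]]
```

Emit:
{"api": "move_arm", "payload": {"moves": [[0.86,-0.6,0.2,0,0,0,0],[0.86,-0.6,0.2,0,0,0,0],[0.86,-0.6,0.2,0,0,0,0],[0.86,-0.6,0.2,0,0,0,0],[0.86,-0.6,0.2,0,0,0,0]]}}

```text
time_s: 1.02
position: [0.2526, -0.4719, 0.2061]
tool_rot: [3.141, -0.0, 0.287]
contact_force: [0.3, 0.6, 0.5]
opening: 0.0856
grasp_force: 0.0
```

Emit:
{"api": "move_arm", "payload": {"moves": [[0.86,-0.6,0.2,0,0,0,0],[0.86,-0.6,0.2,0,0,0,0],[0.86,-0.6,0.2,0,0,0,0],[0.86,-0.6,0.2,0,0,0,0],[0.86,-0.6,0.2,0,0,0,0]]}}

```text
time_s: 1.43
position: [0.3346, -0.3695, 0.1813]
tool_rot: [3.141, -0.0, 0.288]
contact_force: [-0.3, -0.6, 0.3]
opening: 0.0854
grasp_force: 0.0
```

Emit:
{"api": "move_arm", "payload": {"moves": [[0.86,-0.6,0.2,0,0,0,0],[0.86,-0.6,0.2,0,0,0,0],[0.86,-0.6,0.2,0,0,0,0],[0.86,-0.6,0.2,0,0,-0.6,0],[0.86,-0.6,0.2,0,0,-0.7,0]]}}

```text
time_s: 1.85
position: [0.4155, -0.2663, 0.1563]
tool_rot: [3.141, -0.0, 0.404]
contact_force: [0.9, 0.3, 0.3]
opening: 0.0856
grasp_force: 0.0
```

```bash
python3 - <<'E'
from h import *
s=snap('wrist'); save(s,'w1'); o=env.observe(); print(o['time_s'],o['position'],o['tool_rot'],o['joint_positions'].round(2), s['origin'],s['attitude'],s['fov_y'])
for b in viewer.boxes_of('motor_a','wrist'): print(b)
for b in viewer.mark_of('motor_a','wrist'): print(b,onz(s,b['position'],.018))
E
```

```text
1.9 [ 0.41716949 -0.26275769  0.15533922] [-3.13911902e+00 -2.61258105e-03  4.09972369e-01] [-0.56  0.16 -0.42  0.99  0.    2.17] [ 0.49219999 -0.23392034  0.29872647] [-3.33158537e-01 -4.20921637e-04 -1.16673639e+00] 61.67200946090255
{'rect': [537.0, 14.0, 46.0, 28.0], 'p': 0.81}
{'rect': [284.8, 197.4, 50.5, 138.7], 'p': 0.58}
{'position': [283.7, 194.2], 'p': 0.69} [ 0.4140502  -0.26973279  0.018     ]
```

View pics/w1.png

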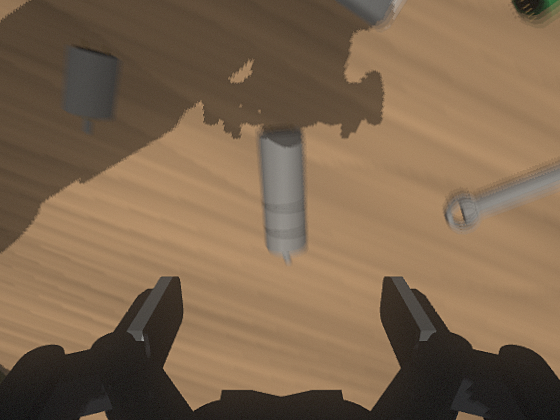

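The wrist view shows motor 1 from (281,135) to (287,250), bands visible, with its shaft at (287,259) and nothing near the fingers' way.

```bash
python3 - <<'E'
from h import *
s=snap('wrist');o=env.observe();print(o['position'],o['tool_rot'])
A=onz(s,(281,137),.018);B=onz(s,(287,249),.018);d=A-B;m=(A+B)/2;print(m,np.linalg.norm(d),np.degrees(np.arctan2(d[1],d[0])))
y=o['tool_rot'][2];e=m-o['position'];c,q=np.cos(y),np.sin(y);print('units',(c*e[0]+q*e[1])/.025,(q*e[0]-c*e[1])/.025,np.degrees(y))
E
```

```text
[ 0.41470124 -0.26689681  0.15631434] [3.14145319e+00 4.81269189e-04 4.02166011e-01]
[ 0.41222563 -0.27026738  0.018     ] 0.09785438187576079 26.251221227262985
units -0.14389472502067638 0.08530656972884507 23.04241508232592
```

Emit:
{"api": "move_arm", "payload": {"moves": [[-0.12,0.08,0.9,0,0,-0.5,0],[0,0,1,0,0,0,0],[0,0,1,0,0,0,0],[0,0,1,0,0,0,0],[0,0,1,0,0,0,0]]}}

```text
time_s: 2.47
position: [0.4122, -0.2717, 0.0333]
tool_rot: [3.14, -0.0, 0.442]
contact_force: [1.0, -0.2, 0.2]
opening: 0.0855
grasp_force: 0.0
```

Emit:
{"api": "move_arm", "payload": {"moves": [[0,0,0.8,0,0,0,0],[0,0,0.5,0,0,0,0],[0,0,0,0,0,0,0],[0,0,0,0,0,0,0.4],[0,0,0,0,0,0,0.6]]}}

```text
time_s: 2.88
position: [0.413, -0.2713, 0.0023]
tool_rot: [3.14, -0.001, 0.443]
contact_force: [0.3, -0.5, -0.2]
opening: 0.0639
grasp_force: 0.0
```

Emit:
{"api": "move_arm", "payload": {"moves": [[0,0,0,0,0,0,0.8],[0,0,0,0,0,0,0.9],[0,0,0,0,0,0,1],[0,0,0,0,0,0,1],[0,0,0,0,0,0,1]]}}

```text
time_s: 3.3
position: [0.4135, -0.2711, 0.0028]
tool_rot: [3.139, -0.001, 0.445]
contact_force: [-1.5, -0.7, 6.8]
opening: 0.034
grasp_force: 59.1
```

Emit:
{"api": "move_arm", "payload": {"moves": [[0,0,-0.2,0,0,0,1],[0,0,-0.4,0,0,0,1],[0,0,-0.7,0,0,0,1],[0,0,-1,0,0,0,1],[0,0,-1,0,0,0,1]]}}

```text
time_s: 3.72
position: [0.4117, -0.2696, 0.0848]
tool_rot: [-3.14, 0.001, 0.445]
contact_force: [0.0, 0.5, -2.6]
opening: 0.0343
grasp_force: 60.1
```

Emit:
{"api": "move_arm", "payload": {"moves": [[0,0,-1,0,0,0,1],[0,0,-1,0,0,0,1],[0,0,-0.7,0,0,0,1],[0,0,0,0,0,0,1],[0,0,0,0,0,0,1]]}}

```text
time_s: 4.13
position: [0.4132, -0.2706, 0.1523]
tool_rot: [3.14, -0.001, 0.445]
contact_force: [-0.2, 0.6, -3.3]
opening: 0.0342
grasp_force: 60.3
```

```bash
python3 - <<'E'
from h import *
o=env.observe();print(o['time_s'],o['position'],o['tool_rot'],o['contact_force'],o['moment'],o['opening'],o['grasp_force'])
s=snap('wrist'); save(s,'w2')
s2=snap('side'); 
cv2.imwrite('pics/w2b.png',np.vstack([cv2.resize(s['img'],(400,300)),cv2.resize(s2['img'][80:380,160:560],(400,300))])[:,:,::-1])
E
```

```text
4.1333 [ 0.41321427 -0.27055195  0.1523237 ] [ 3.13952061e+00 -1.31819425e-03  4.44958968e-01] [-0.22545943  0.61582007 -3.29472162] [-0.04058446  0.0008665   0.03951299] 0.03416289375388981 60.2930223941803
```

View pics/w2b.png

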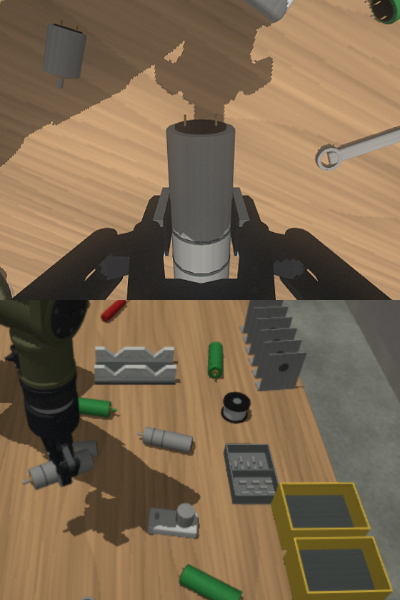

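Motor 1 is held level between the pads: its terminal end is at about (286,178) in the full wrist frame, and the bands sit behind the pads. Next I refine the cradle pose and the motor's position along its axis.

```bash
python3 - <<'E'
from h import *
s=snap('wrist');o=env.observe();y=o['tool_rot'][2]
e=onz(s,(285.6,178),.1675)-o['position'];c,q=np.cos(y),np.sin(y);print('end along,across',c*e[0]+q*e[1],q*e[0]-c*e[1])
a=snap('scene');b=snap('side')
A=cv2.resize(a['img'][160:260,335:410],None,fx=6,fy=6,interpolation=cv2.INTER_CUBIC)
B=cv2.resize(b['img'][115:175,245:345],(350*1,210),interpolation=cv2.INTER_CUBIC)
C=np.zeros((600,800,3),np.uint8);C[:,:450]=A;C[:210,450:]=B
cv2.imwrite('pics/cr.png',C[:,:,::-1])
E
```

```text
end along,across 0.051306325513573496 0.0022768881173809083
```

View pics/cr.png

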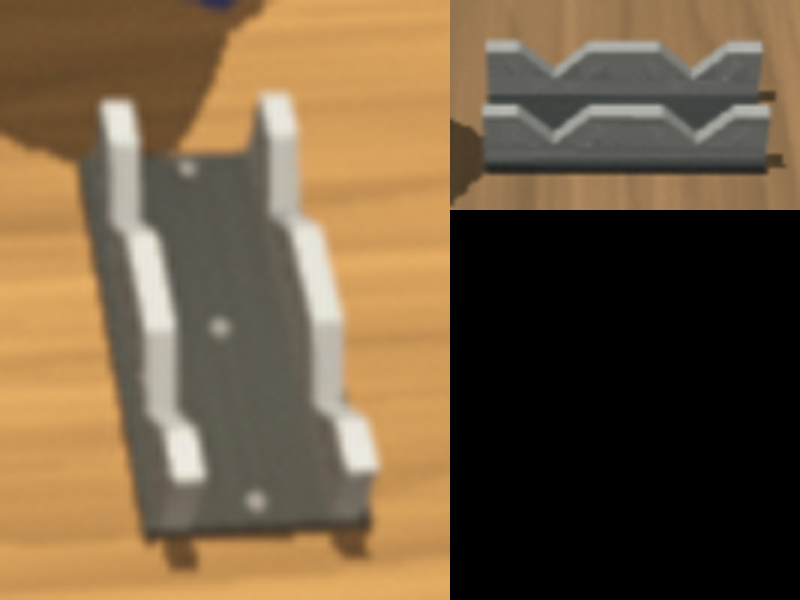

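The grasp is centred: the terminal end is 51 mm from the TCP and should be 50. The crops show a clean cradle, with centre bolt at (219,327), base corners at (150,543) and (370,530), and side notch bottoms at x≈553 and 697.

```bash
python3 - <<'E'
from h import *
from scipy.optimize import least_squares
S={'a':(snap('scene'),335,160,6,0),'b':(snap('side'),245,115,3.5,450)}
def pix(c,u,v): s,x,y,k,o=S[c]; return np.array((x+(u-o+.5)/k-.5,y+(v+.5)/k-.5))
pts=[('a',(219,327),(0,0,.009)),('a',(150,543),(.095,-.046,0)),('a',(370,530),(.095,.046,0)),('b',(553,142),(-.048,-.04,.022)),('b',(697,142),(.048,-.04,.022)),
('b',(485,115),(-.095,-.04,.046)),('b',(769,115),(.095,-.04,.046)),('b',(485,172),(-.095,-.046,0)),('b',(767,172),(.095,-.046,0)),('b',(486,51),(-.095,.028,.046)),('b',(762,51),(.095,.028,.046)),
('b',(555,78),(-.048,.028,.022)),('b',(694,78),(.048,.028,.022)),('a',(103,101),(-.095,-.04,.046)),('a',(292,93),(-.095,.04,.046)),('a',(378,470),(.095,.04,.046)),('a',(182,483),(.095,-.04,.046))]
def r(p,sel='ab'):
    cs,sn=np.cos(p[2]),np.sin(p[2])
    return np.concatenate([proj(S[c][0],[p[0]+cs*P[0]-sn*P[1],p[1]+sn*P[0]+cs*P[1],P[2]])[0]-pix(c,*uv) for c,uv,P in pts if c in sel])
for sel in ['ab','a','b']:
    f=least_squares(r,[.54,.16,0],args=(sel,),loss='soft_l1');print(sel,f.x,np.degrees(f.x[2]))
    print(r(f.x,sel).reshape(-1,2).round(1).tolist())
o=env.observe();print(o['position'],o['tool_rot'])
E
```

```text
ab [0.54382256 0.16472562 0.00366655] 0.21007783091018434
[[1.1, 0.7], [0.0, 0.2], [1.2, 0.2], [0.2, 0.5], [-0.1, 0.6], [-0.8, 0.3], [0.1, 0.5], [-0.2, 0.6], [-0.7, 0.8], [-0.1, 0.2], [-0.1, 0.5], [-0.3, 0.4], [-0.7, 0.5], [0.8, 0.7], [0.2, 0.4], [1.3, 0.3], [-0.1, -0.0]]
a [0.54270368 0.16330712 0.00416271] 0.2385056915065078
[[0.5, 0.4], [-0.6, -0.2], [0.6, -0.1], [0.1, 0.4], [-0.5, 0.1], [0.6, -0.1], [-0.8, -0.4]]
b [0.54446582 0.16650329 0.00597158] 0.3421461588009609
[[0.5, 0.0], [0.2, 0.1], [-0.4, -0.1], [0.4, -0.0], [0.1, 0.1], [-0.5, 0.2], [0.1, -0.2], [0.1, -0.0], [-0.0, -0.1], [-0.5, -0.0]]
[ 0.41194475 -0.2697984   0.15021627] [-3.13984782e+00  1.05906771e-03  4.44907277e-01]
```

Emit:
{"api": "move_arm", "payload": {"moves": [[0,0,0,0,0,-0.8,1],[0,0,0,0,0,-0.9,1],[0,0,0,0,0,-0.9,1],[0,0,0,0,0,-0.9,1],[0,0,0,0,0,-0.9,1]]}}

```text
time_s: 4.9
position: [0.4123, -0.27, 0.1507]
tool_rot: [-3.14, 0.0, 0.833]
contact_force: [0.1, -0.3, -2.3]
opening: 0.0344
grasp_force: 60.2
```

Emit:
{"api": "move_arm", "payload": {"moves": [[0,0,0,0,0,-0.9,1],[0,0,0,0,0,-0.9,1],[0,0,0,0,0,-0.9,1],[0,0,0,0,0,-0.9,1],[0,0,0,0,0,-0.9,1]]}}

```text
time_s: 5.32
position: [0.4124, -0.27, 0.1507]
tool_rot: [-3.141, -0.0, 1.225]
contact_force: [-0.2, -0.6, -2.6]
opening: 0.0344
grasp_force: 60.2
```

Emit:
{"api": "move_arm", "payload": {"moves": [[0,0,0,0,0,-0.9,1],[0,0,0,0,0,-0.9,1],[0,0,0,0,0,-0.9,1],[0,0,0,0,0,-0.9,1],[0,0,0,0,0,-0.44,1]]}}

```text
time_s: 5.73
position: [0.4123, -0.27, 0.1507]
tool_rot: [-3.141, -0.001, 1.578]
contact_force: [-0.8, -0.7, -3.1]
opening: 0.0344
grasp_force: 60.2
```

Emit:
{"api": "move_arm", "payload": {"moves": [[0.5,0.17,0,0,0,0,1],[0.87,0.17,0,0,0,0,1],[0.87,0.17,0,0,0,0,1],[0.87,0.17,0,0,0,0,1],[0.87,0.17,0,0,0,0,1]]}}

```text
time_s: 6.15
position: [0.4333, -0.1697, 0.1508]
tool_rot: [-3.141, -0.0, 1.574]
contact_force: [1.0, 0.3, -3.8]
opening: 0.0341
grasp_force: 60.2
```

Emit:
{"api": "move_arm", "payload": {"moves": [[0.87,0.17,0,0,0,0,1],[0.87,0.17,0,0,0,0,1],[0.87,0.17,0,0,0,0,1],[0.87,0.17,0,0,0,0,1],[0.87,0.17,0,0,0,0,1]]}}

```text
time_s: 6.57
position: [0.4542, -0.0607, 0.1509]
tool_rot: [-3.141, -0.0, 1.574]
contact_force: [0.7, 0.2, -3.0]
opening: 0.0346
grasp_force: 60.2
```

Emit:
{"api": "move_arm", "payload": {"moves": [[0.87,0.17,0,0,0,0,1],[0.87,0.17,0,0,0,0,1],[0.87,0.17,0,0,0,0,1],[0.87,0.17,0,0,0,0,1],[0.87,0.17,0,0,0,0,1]]}}

```text
time_s: 6.98
position: [0.4751, 0.0481, 0.1508]
tool_rot: [-3.141, 0.0, 1.574]
contact_force: [0.2, -0.2, -2.9]
opening: 0.0341
grasp_force: 60.2
```

Emit:
{"api": "move_arm", "payload": {"moves": [[0.87,0.2,0,0,0,0,1],[0.87,0.2,0,0,0,0,1],[0.87,0.2,0,0,0,0,1],[0.7,0.2,0,0,0,0,1],[0.6,0.1,0,0,0,0,1]]}}

```text
time_s: 7.4
position: [0.4977, 0.1462, 0.1507]
tool_rot: [-3.141, -0.0, 1.575]
contact_force: [-0.1, -0.5, -3.3]
opening: 0.034
grasp_force: 60.2
```

Emit:
{"api": "move_arm", "payload": {"moves": [[0.3,0,0,0,0,0,1],[0,0,0,0,0,0,1],[0,0,0,0,0,0,1],[0,0,0,0,0,0,1],[0,0,0,0,0,0,1]]}}

```text
time_s: 7.82
position: [0.4972, 0.1514, 0.1512]
tool_rot: [-3.141, 0.0, 1.573]
contact_force: [-0.1, -0.7, -2.6]
opening: 0.0348
grasp_force: 60.2
```

Emit:
{"api": "move_arm", "payload": {"moves": [[0.54,-0.06,0,0,0,0,1],[0,0,0.8,0,0,0,1],[0,0,0.9,0,0,0,1],[0,0,0.9,0,0,0,1],[0,0,0.9,0,0,0,1]]}}

```text
time_s: 8.23
position: [0.4961, 0.1651, 0.0633]
tool_rot: [3.141, -0.0, 1.573]
contact_force: [-0.3, 1.0, -3.2]
opening: 0.0341
grasp_force: 60.4
```

Emit:
{"api": "move_arm", "payload": {"moves": [[0,0,0.3,0,0,0,1],[0,0,0.2,0,0,0,1],[0,0,0.1,0,0,0,1],[0,0,0.1,0,0,0,1],[0,0,0.1,0,0,0,1]]}}

```text
time_s: 8.65
position: [0.4971, 0.1661, 0.0448]
tool_rot: [3.14, -0.001, 1.574]
contact_force: [0.3, -0.0, -2.0]
opening: 0.034
grasp_force: 60.3
```

```bash
python3 - <<'E'
from h import *
o=env.observe();print(o['time_s'],o['position'],o['tool_rot'],o['contact_force'])
s=snap('wrist');s2=snap('side');s3=snap('scene')
C=np.zeros((600,800,3),np.uint8);C[:300,:400]=cv2.resize(s['img'],(400,300));C[:300,400:]=cv2.resize(s2['img'][100:190,240:360],(400,300));C[300:,:400]=cv2.resize(s3['img'][150:270,310:470],(400,300))
cv2.imwrite('pics/p1.png',C[:,:,::-1])
E
```

```text
8.65 [0.49705517 0.1660514  0.04484509] [ 3.13950600e+00 -6.88552034e-04  1.57389606e+00] [ 0.32806827 -0.04530295 -2.03909906]
```

View pics/p1.png

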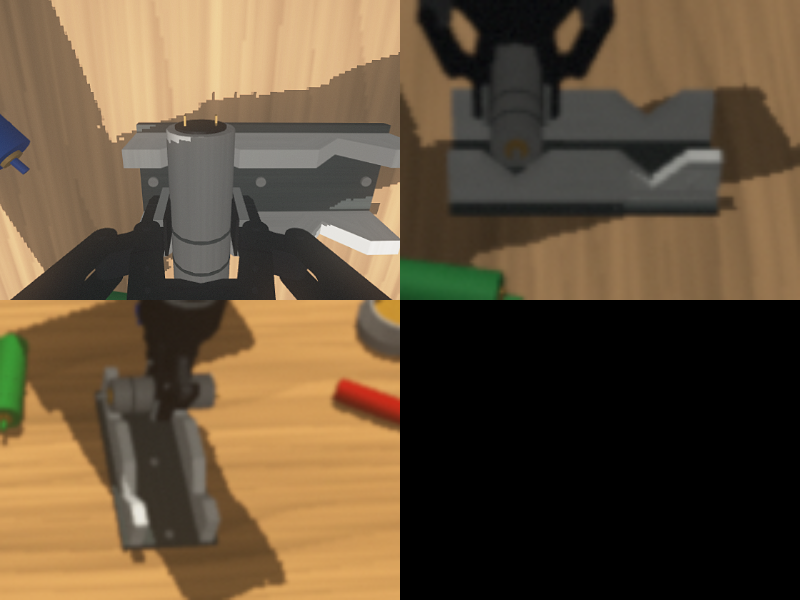

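The motor hangs over the left V of both rails (side crop notch at about (517,172)) and spans both rails in the scene view. I lower it the last 12 mm slowly.

Emit:
{"api": "move_arm", "payload": {"moves": [[0,-0.03,0.1,0,0,0,1],[0,0,0.1,0,0,0,1],[0,0,0.1,0,0,0,1],[0,0,0.08,0,0,0,1],[0,0,0,0,0,0,1]]}}

```text
time_s: 9.22
position: [0.495, 0.1658, 0.0339]
tool_rot: [-3.141, 0.0, 1.574]
contact_force: [-0.3, 0.5, -2.3]
opening: 0.0341
grasp_force: 60.4
```

Emit:
{"api": "move_arm", "payload": {"moves": [[0,0,0.05,0,0,0,1],[0,0,0.05,0,0,0,1],[0,0,0,0,0,0,1],[0,0,0,0,0,0,1],[0,0,0,0,0,0,1]]}}

```text
time_s: 9.63
position: [0.4962, 0.166, 0.0324]
tool_rot: [3.14, -0.0, 1.574]
contact_force: [2.0, -1.0, 2.2]
opening: 0.034
grasp_force: 61.0
```

Emit:
{"api": "move_arm", "payload": {"moves": [[0,0,0.02,0,0,0,0.7],[0,0,0,0,0,0,0.6],[0,0,0,0,0,0,0.5],[0,0,0,0,0,0,0.4],[0,0,0,0,0,0,0.3]]}}

```text
time_s: 10.05
position: [0.4945, 0.1657, 0.0309]
tool_rot: [-3.14, 0.0, 1.574]
contact_force: [0.1, -0.8, 0.3]
opening: 0.0593
grasp_force: 0.0
```

Emit:
{"api": "move_arm", "payload": {"moves": [[0,0,0,0,0,0,0.2],[0,0,0,0,0,0,0.2],[0,0,0,0,0,0,0.2],[0,0,-0.2,0,0,0,0.2],[0,0,-0.4,0,0,0,0.2]]}}

```text
time_s: 10.47
position: [0.4941, 0.1654, 0.0458]
tool_rot: [-3.139, 0.001, 1.574]
contact_force: [-0.9, -0.2, 0.1]
opening: 0.0685
grasp_force: 0.0
```

Emit:
{"api": "move_arm", "payload": {"moves": [[0,0,-0.8,0,0,0,0.2],[0,0,-1,0,0,0,0],[0,0,-1,0,0,0,0],[0,0,-1,0,0,0,0],[0,0,-0.4,0,0,0,0]]}}

```text
time_s: 10.88
position: [0.4971, 0.1665, 0.1557]
tool_rot: [3.136, -0.002, 1.574]
contact_force: [1.2, 0.4, 1.1]
opening: 0.0851
grasp_force: 0.0
```

Released and clear. Now to motor 2, at yaw about 166°, which keeps the last joint in range.

Emit:
{"api": "move_arm", "payload": {"moves": [[-0.95,0.45,0,0,0,0,0],[-0.95,0.45,0,0,0,0,0],[-0.95,0.45,0,0,0,0,0],[-0.95,0.45,0,0,0,0,0],[-0.95,0.45,0,0,0,0,0]]}}

```text
time_s: 11.3
position: [0.5521, 0.0462, 0.1515]
tool_rot: [3.141, -0.0, 1.574]
contact_force: [0.5, -0.2, 0.1]
opening: 0.0855
grasp_force: 0.0
```

Emit:
{"api": "move_arm", "payload": {"moves": [[-0.95,0.45,0,0,0,0,0],[-0.95,0.45,0,0,0,0,0],[-0.95,0.45,0,0,0,0,0],[-0.95,0.45,0,0,0,0,0],[-0.95,0.45,0,0,0,0,0]]}}

```text
time_s: 11.72
position: [0.6087, -0.0726, 0.1513]
tool_rot: [-3.141, -0.0, 1.574]
contact_force: [0.4, -0.2, 0.8]
opening: 0.0856
grasp_force: 0.0
```

Emit:
{"api": "move_arm", "payload": {"moves": [[0,0,0,0,0,-1,0],[0,0,0,0,0,-1,0],[0,0,0,0,0,-1,0],[0,0,0,0,0,-1,0],[0,0,0,0,0,-1,0]]}}

```text
time_s: 12.13
position: [0.6083, -0.0715, 0.1512]
tool_rot: [-3.141, -0.0, 2.014]
contact_force: [-0.3, -0.2, -0.9]
opening: 0.0855
grasp_force: 0.0
```

Emit:
{"api": "move_arm", "payload": {"moves": [[0,0,0,0,0,-1,0],[0,0,0,0,0,-1,0],[0,0,0,0,0,-1,0],[0,0,0,0,0,-1,0],[0,0,0,0,0,-1,0]]}}

```text
time_s: 12.55
position: [0.6082, -0.0713, 0.1513]
tool_rot: [-3.141, -0.0, 2.451]
contact_force: [0.3, -0.1, 0.4]
opening: 0.0854
grasp_force: 0.0
```

Emit:
{"api": "move_arm", "payload": {"moves": [[0,0,0,0,0,-1,0],[0,0,0,0,0,-1,0],[0,0,0,0,0,-1,0],[0,0,0,0,0,-1,0],[0,0,0,0,0,-1,0]]}}

```text
time_s: 12.97
position: [0.6083, -0.0713, 0.1513]
tool_rot: [-3.142, -0.0, 2.887]
contact_force: [0.8, -0.5, 0.5]
opening: 0.0857
grasp_force: 0.0
```

Emit:
{"api": "move_arm", "payload": {"moves": [[0,0,0,0,0,0,0],[0,0,0,0,0,0,0],[0,0,0,0,0,0,0],[0,0,0,0,0,0,0],[0,0,0,0,0,0,0]]}}

```text
time_s: 13.38
position: [0.6084, -0.0713, 0.1513]
tool_rot: [3.142, -0.0, 2.882]
contact_force: [-0.7, -0.5, 0.6]
opening: 0.0852
grasp_force: 0.0
```

```bash
python3 - <<'E'
from h import *
o=env.observe();print(o['time_s'],o['position'],o['tool_rot'],o['joint_positions'].round(2))
s=snap('wrist');s2=snap('side')
C=np.zeros((600,800,3),np.uint8);C[:420,:560]=s['img'];C[420:,:240]=cv2.resize(s2['img'][100:190,240:360],(240,180))
cv2.imwrite('pics/w3.png',C[:,:,::-1])
E
```

```text
13.3833 [ 0.60843407 -0.07130418  0.15131993] [ 3.14154620e+00 -1.37125903e-05  2.88218834e+00] [-0.12  0.38 -0.14  1.05  0.    0.14]
```

View pics/w3.png

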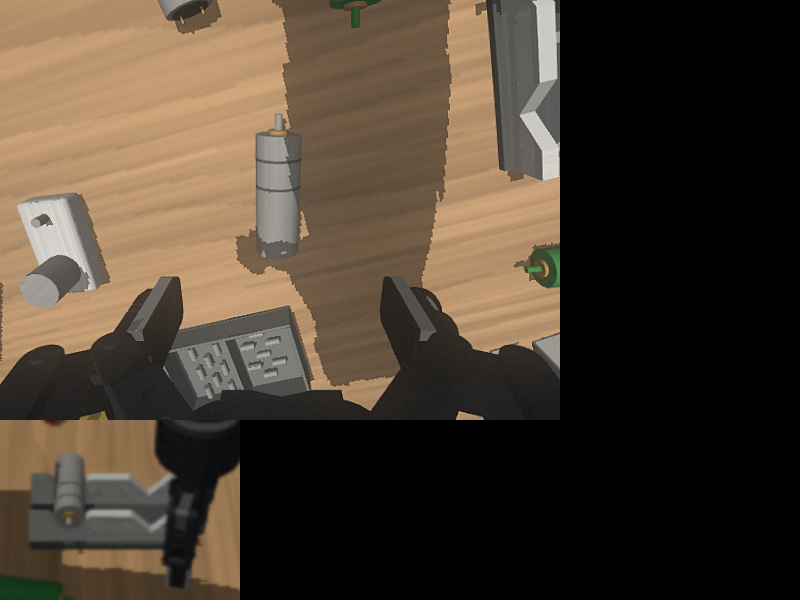

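Motor 1 sits in the left groove (inset, about (68,490)). Motor 2 is banded steel, running from (279,135) to (278,250) in the wrist view with its shaft up at (279,120).

```bash
python3 - <<'E'
from h import *
s=snap('wrist');o=env.observe();print(o['position'],o['tool_rot'])
A=onz(s,(279,137),.018);B=onz(s,(278,249),.018);d=A-B;m=(A+B)/2;print(m,np.linalg.norm(d),np.degrees(np.arctan2(d[1],d[0])))
y=o['tool_rot'][2];e=m-o['position'];c,q=np.cos(y),np.sin(y);print('units',(c*e[0]+q*e[1])/.025,(q*e[0]-c*e[1])/.025,np.degrees(y))
E
```

```text
[ 0.60843034 -0.07130626  0.15129021] [-3.14156526e+00 -4.58070470e-05  2.88270822e+00]
[ 0.60834012 -0.07467901  0.018     ] 0.09594019387235898 164.54573214971242
units -0.03104854623791155 -0.13133815781422156 165.1670148011055
```

Emit:
{"api": "move_arm", "payload": {"moves": [[-0.03,-0.1,0.9,0,0,0.1,0],[0,0,1,0,0,0,0],[0,0,1,0,0,0,0],[0,0,1,0,0,0,0],[0,0,1,0,0,0,0]]}}

```text
time_s: 13.95
position: [0.6086, -0.074, 0.0279]
tool_rot: [3.142, 0.001, 2.874]
contact_force: [0.1, 0.5, -0.0]
opening: 0.0851
grasp_force: 0.0
```

Emit:
{"api": "move_arm", "payload": {"moves": [[0,0,0.7,0,0,0,0],[0,0,0.35,0,0,0,0],[0,0,0,0,0,0,0],[0,0,0,0,0,0,0.4],[0,0,0,0,0,0,0.6]]}}

```text
time_s: 14.37
position: [0.6097, -0.0741, 0.0039]
tool_rot: [3.141, 0.002, 2.874]
contact_force: [-0.2, 0.1, 0.6]
opening: 0.0638
grasp_force: 0.0
```

Emit:
{"api": "move_arm", "payload": {"moves": [[0,0,0,0,0,0,0.8],[0,0,0,0,0,0,0.9],[0,0,0,0,0,0,1],[0,0,0,0,0,0,1],[0,0,0,0,0,0,1]]}}

```text
time_s: 14.78
position: [0.6097, -0.0742, 0.0042]
tool_rot: [3.142, 0.003, 2.874]
contact_force: [-0.6, -0.1, 5.3]
opening: 0.0341
grasp_force: 59.3
```

Emit:
{"api": "move_arm", "payload": {"moves": [[0,0,-0.2,0,0,0,1],[0,0,-0.4,0,0,0,1],[0,0,-0.7,0,0,0,1],[0,0,-1,0,0,0,1],[0,0,-1,0,0,0,1]]}}

```text
time_s: 15.2
position: [0.6075, -0.0738, 0.0858]
tool_rot: [-3.141, -0.002, 2.874]
contact_force: [1.1, -0.6, -1.7]
opening: 0.0344
grasp_force: 60.0
```

Emit:
{"api": "move_arm", "payload": {"moves": [[0,0,-1,0,0,0,1],[0,0,-1,0,0,0,1],[0,0,-0.7,0,0,0,1],[0,0,0,0,0,0,1],[0,0,0,0,0,0,1]]}}

```text
time_s: 15.62
position: [0.6093, -0.074, 0.1537]
tool_rot: [3.141, 0.002, 2.874]
contact_force: [-0.2, -0.2, -3.6]
opening: 0.0345
grasp_force: 60.0
```

Emit:
{"api": "move_arm", "payload": {"moves": [[0,0,0,0,0,0.9,1],[0,0,0,0,0,1,1],[0,0,0,0,0,1,1],[0,0,0,0,0,1,1],[0,0,0,0,0,1,1]]}}

```text
time_s: 16.03
position: [0.6069, -0.0737, 0.1502]
tool_rot: [-3.14, -0.003, 2.442]
contact_force: [-0.5, 0.3, -3.2]
opening: 0.0344
grasp_force: 60.0
```

Emit:
{"api": "move_arm", "payload": {"moves": [[0,0,0,0,0,1,1],[0,0,0,0,0,1,1],[0,0,0,0,0,1,1],[0,0,0,0,0,1,1],[0,0,0,0,0,1,1]]}}

```text
time_s: 16.45
position: [0.6069, -0.0737, 0.1501]
tool_rot: [-3.138, -0.002, 2.006]
contact_force: [0.4, -0.2, -4.4]
opening: 0.0341
grasp_force: 59.9
```

Emit:
{"api": "move_arm", "payload": {"moves": [[0,0,0,0,0,1,1],[0,0,0,0,0,1,1],[0,0,0,0,0,1,1],[0,0,0,0,0,1,1],[0,0,0,0,0,1,1]]}}

```text
time_s: 16.87
position: [0.6069, -0.0737, 0.1501]
tool_rot: [-3.138, -0.001, 1.57]
contact_force: [-0.1, -0.4, -2.7]
opening: 0.0344
grasp_force: 59.9
```

Emit:
{"api": "move_arm", "payload": {"moves": [[0,0,0,0,0,0,1],[0,0,0,0,0,0,1],[0,0,0,0,0,0,1],[0,0,0,0,0,0,1],[0,0,0,0,0,0,1]]}}

```text
time_s: 17.28
position: [0.6084, -0.0739, 0.1522]
tool_rot: [-3.141, -0.0, 1.575]
contact_force: [0.6, 0.2, -2.4]
opening: 0.0339
grasp_force: 59.9
```

Emit:
{"api": "move_arm", "payload": {"moves": [[0.5,-0.06,0,0,0,0,1],[0.9,-0.06,0,0,0,0,1],[0.9,-0.06,0,0,0,0,1],[0.9,-0.06,0,0,0,0,1],[0.9,-0.06,0,0,0,0,1]]}}

```text
time_s: 17.7
position: [0.6004, 0.0301, 0.1527]
tool_rot: [3.141, -0.0, 1.574]
contact_force: [0.5, -0.2, -2.7]
opening: 0.0343
grasp_force: 60.0
```

Emit:
{"api": "move_arm", "payload": {"moves": [[0.9,-0.06,0,0,0,0,1],[0.9,-0.06,0,0,0,0,1],[0.9,-0.06,0,0,0,0,1],[0.9,-0.06,0,0,0,0,1],[0.9,-0.06,0,0,0,0,1]]}}

```text
time_s: 18.12
position: [0.5923, 0.1428, 0.1527]
tool_rot: [3.142, -0.0, 1.575]
contact_force: [-0.2, -0.8, -2.2]
opening: 0.0344
grasp_force: 60.0
```

Emit:
{"api": "move_arm", "payload": {"moves": [[0.6,-0.03,0,0,0,0,1],[0.36,0,0,0,0,0,1],[0,0,0,0,0,0,1],[0,0,0,0,0,0,1],[0,0,0,0,0,0,1]]}}

```text
time_s: 18.53
position: [0.592, 0.1641, 0.1525]
tool_rot: [-3.142, 0.001, 1.573]
contact_force: [-0.5, 0.6, -3.1]
opening: 0.034
grasp_force: 60.0
```

Lower to about 45 mm, then check.

Emit:
{"api": "move_arm", "payload": {"moves": [[0.04,0,0.7,0,0,0,1],[0,0,0.9,0,0,0,1],[0,0,0.9,0,0,0,1],[0,0,0.9,0,0,0,1],[0,0,0.4,0,0,0,1]]}}

```text
time_s: 18.95
position: [0.5902, 0.1641, 0.0546]
tool_rot: [-3.138, 0.001, 1.572]
contact_force: [-0.7, -0.2, -4.1]
opening: 0.0341
grasp_force: 60.2
```

Emit:
{"api": "move_arm", "payload": {"moves": [[0,0,0.2,0,0,0,1],[0,0,0.2,0,0,0,1],[0,0,0.1,0,0,0,1],[0,0,0,0,0,0,1],[0,0,0,0,0,0,1]]}}

```text
time_s: 19.37
position: [0.5928, 0.1662, 0.0461]
tool_rot: [3.14, -0.0, 1.574]
contact_force: [0.1, -0.4, -2.9]
opening: 0.0343
grasp_force: 60.2
```

```bash
python3 - <<'E'
from h import *
o=env.observe();print(o['time_s'],o['position'],o['tool_rot'],o['contact_force'])
s=snap('wrist');s2=snap('side');s3=snap('scene')
C=np.zeros((600,800,3),np.uint8);C[:300,:400]=cv2.resize(s['img'],(400,300));C[:300,400:]=cv2.resize(s2['img'][100:190,240:360],(400,300));C[300:,:400]=cv2.resize(s3['img'][150:270,310:470],(400,300))
cv2.imwrite('pics/p2.png',C[:,:,::-1])
E
```

```text
19.3667 [0.59275906 0.16615275 0.04605182] [ 3.14011315e+00 -3.99112428e-04  1.57400962e+00] [ 0.14877222 -0.35048976 -2.86302672]
```

View pics/p2.png

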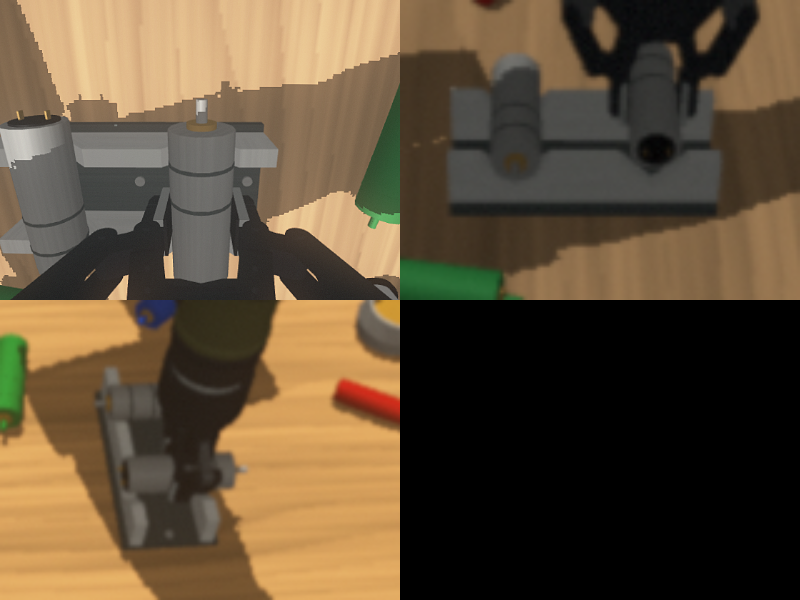

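Motor 2 hangs above the right V, with its end at (655,150) over the notch at about (652,172). Motor 1 is seated at (515,130) with clear space between them. Lowering on.

Emit:
{"api": "move_arm", "payload": {"moves": [[0,-0.03,0.1,0,0,0,1],[0,0,0.1,0,0,0,1],[0,0,0.1,0,0,0,1],[0,0,0.1,0,0,0,1],[0,0,0,0,0,0,1]]}}

```text
time_s: 19.93
position: [0.5914, 0.166, 0.0348]
tool_rot: [3.141, 0.0, 1.574]
contact_force: [1.3, -1.0, -3.2]
opening: 0.0339
grasp_force: 60.2
```

Emit:
{"api": "move_arm", "payload": {"moves": [[0,0,0.05,0,0,0,1],[0,0,0.05,0,0,0,1],[0,0,0,0,0,0,1],[0,0,0,0,0,0,1],[0,0,0,0,0,0,1]]}}

```text
time_s: 20.35
position: [0.5923, 0.1661, 0.0336]
tool_rot: [3.139, -0.0, 1.574]
contact_force: [-0.5, -1.2, 5.7]
opening: 0.0344
grasp_force: 61.1
```

Emit:
{"api": "move_arm", "payload": {"moves": [[0,0,0,0,0,0,0.7],[0,0,0,0,0,0,0.6],[0,0,0,0,0,0,0.5],[0,0,0,0,0,0,0.4],[0,0,0,0,0,0,0.3]]}}

```text
time_s: 20.77
position: [0.5909, 0.166, 0.0323]
tool_rot: [-3.141, -0.0, 1.574]
contact_force: [-1.1, 0.2, 0.7]
opening: 0.0596
grasp_force: 0.0
```

Emit:
{"api": "move_arm", "payload": {"moves": [[0,0,0,0,0,0,0.2],[0,0,0,0,0,0,0.2],[0,0,0,0,0,0,0.2],[0,0,-0.2,0,0,0,0.2],[0,0,-0.4,0,0,0,0.2]]}}

```text
time_s: 21.18
position: [0.5901, 0.1657, 0.0468]
tool_rot: [-3.139, 0.001, 1.574]
contact_force: [-0.2, -0.0, 0.4]
opening: 0.068
grasp_force: 0.0
```

Emit:
{"api": "move_arm", "payload": {"moves": [[0,0,-0.8,0,0,0,0.2],[0,0,-1,0,0,0,0.2],[0,0,-1,0,0,0,0.2],[0,0,-1,0,0,0,0.2],[0,0,-0.4,0,0,0,0.2]]}}

```text
time_s: 21.6
position: [0.5933, 0.1666, 0.1574]
tool_rot: [3.136, -0.002, 1.574]
contact_force: [0.7, -0.5, 0.7]
opening: 0.068
grasp_force: 0.0
```

Emit:
{"api": "move_arm", "payload": {"moves": [[-0.9,0,-0.5,0,0,0,0.2],[-0.9,0,-0.5,0,0,0,0.2],[-0.9,0,0,0,0,0,0.2],[-0.5,0,0,0,0,0,0.2],[0,0,0,0,0,0,0.2]]}}

```text
time_s: 22.02
position: [0.5913, 0.0838, 0.1776]
tool_rot: [-3.141, 0.001, 1.571]
contact_force: [0.5, 0.8, 0.4]
opening: 0.0685
grasp_force: 0.0
```

```bash
python3 - <<'E'
from h import *
o=env.observe();print(o['time_s'],o['position'],o['contact_force'])
s=snap('wrist');s2=snap('side');s3=snap('scene')
C=np.zeros((600,800,3),np.uint8);C[:300,:400]=cv2.resize(s['img'],(400,300));C[:300,400:]=cv2.resize(s2['img'][100:190,240:360],(400,300));C[300:,:400]=cv2.resize(s3['img'][150:270,310:470],(400,300))
cv2.imwrite('pics/p3.png',C[:,:,::-1])
for c,t in (('wrist',s),('side',s2),('scene',s3)):
    viewer_m=viewer.mark_of('motor_a',c)
    for b in viewer_m:
        w=onz(t,b['position'],.0475)-[.5437,.165,0]
        if abs(w[0])<.1 and abs(w[1])<.05: print(c,b,w.round(4))
E
```

```text
22.0167 [0.59133824 0.08378013 0.17761031] [0.52971926 0.77909973 0.4009218 ]
wrist {'position': [154.4, 85.6], 'p': 0.91} [-0.0469  0.0026  0.0475]
wrist {'position': [278.4, 88.1], 'p': 0.57} [0.0445 0.0005 0.0475]
side {'position': [316.9, 135.3], 'p': 0.89} [0.0532 0.0044 0.0475]
side {'position': [273.2, 133.5], 'p': 0.69} [-0.0505  0.0103  0.0475]
scene {'position': [378.9, 219.2], 'p': 0.91} [0.04   0.0029 0.0475]
scene {'position': [372.6, 189.3], 'p': 0.65} [-0.0511  0.0035  0.0475]
```

View pics/p3.png

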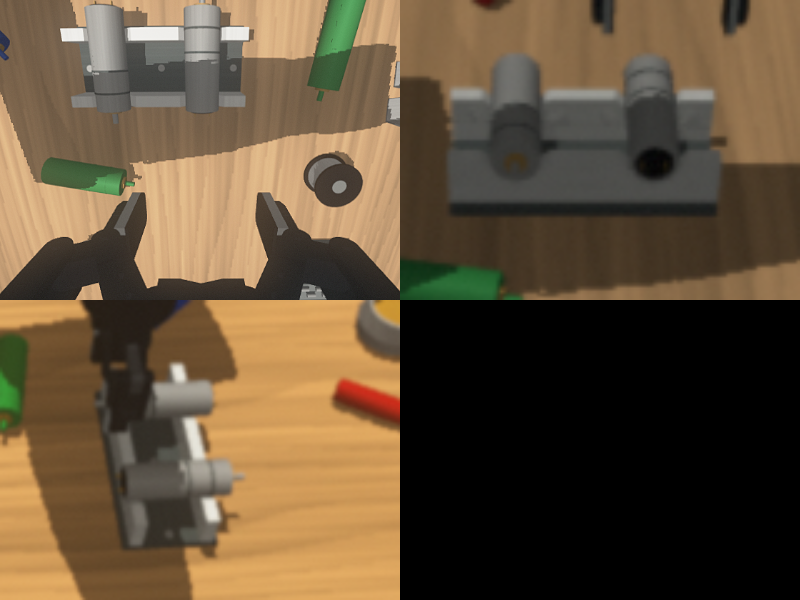

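Both motors lie in their grooves across both rails, at wrist crop (107,55) and (202,55). They are centred to within a few mm and the gripper is clear. Handing in.

```bash
python3 -c "
from station import job_done
print(job_done())"
```

```text
the job is handed in; nothing more can be done
None
```

Both long motors are seated and released across both rails, one in each pair of V-notches and centred to within a few mm in the last pictures, and the job was handed in at about 22 s; no verdict came back.

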